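# Pull-test the glued handle of a chocolate-box lid

### The arm

A 6-joint arm with a two-finger parallel gripper is mounted at the origin on the work surface. World frame = base frame: x ahead of the robot, y to its left, z up, the work surface at z = 0. Lengths are in m, angles in degrees, forces in N, time in s.
With the tool pointing down it reaches from about 0.375 to 0.9 m from the base axis. Payload 3.1 kg.
Tool frame: the origin (TCP) lies at the very end of the fingers, on their centre line; the grasp point (between the pads) lies 19 mm behind it; z points along the fingers, y is the line along which they close (so a half turn about z gives the same grasp; the last joint's range is limited). The gripper opens to 87 mm and grips with 3 to 60 N. Pads are 19 mm wide; open, the fingers measure 117 mm over their backs; the gripper's body (75 mm by 190 mm) begins 51 mm behind the grasp point.
Start: joints at [54.116, 30.224, 82.088, -0, 67.689, -10.227], TCP at [0.271, 0.563, 0.223] pointing down, gripper open.
Joint ranges: [-176.69, 176.69], [-43.24, 126.21], [12.49, 139.97], [-82, 262], [0, 151.66], [-163.58, 163.58]. Speed limits (degrees/s): [159.86, 159.86, 180, 180, 180, 180].

### API

Orientations are given as a 3x3 rotation matrix whose columns are the frame's x, y, z axes.
In Python, from rig import bot gives the robot as it stands.
- The arm moves only by the tool move_arm, never from a script. Its argument "increments" is a list of rows, each an object with "xyz": the shift along the tool's x, y, z in mm, a list of three; "roll": the turn about the tool's z in rad; "grip": the opening in per cent of the stroke, from 0 (shut) to 100 (fully open). A call has 1 to 5 rows; each row shifts and turns the commanded pose from where the row before left it, along the tool's axes as they then stand; what a row does not reach is not made up. A row lasts 1/12 s, in which the tool goes at most 41.7 mm and 7.16 degrees, less where a joint would pass 70% of its speed; a pose out of reach is approached as far as the arm can. A call is refused whole if a number of a shift passes 41.7 or a number of a turn 0.125, either way. A call with a gripper value outside its range is refused whole. The fingers move at their own pace and stop on an object; the grip force is fixed at half the most. Time passes only in rows, so rows that do not move let the fingers close. It gives the time, the measured TCP pose, the force, the opening and the grip force at its end, in the units of the state.
- bot.read_state(): the state, without advancing time (a new reading comes with each control period).
- bot.capture(name): name is "scene" or "side" or "wrist"; returns (picture, depth): 480x640x3 uint8, red, green, blue; 480x640 float32, m along the optical axis (not along the pixel's ray), 0 where there is no reading.
- bot.camera_model(name): a dict with "intrinsics" (3x3 intrinsics, pixels), "rvec" (rotation vector, rad) and "tvec" (3), from world to camera coordinates, as OpenCV has them; the wrist camera has in their place "tool_from_camera" (4x4, takes a point from camera to tool coordinates, whose origin is the TCP and whose axes are the flange's). Camera axes: x right, y down, z forward; pixel columns grow to the right and rows downward; lengths in m; the calibration is good to about 2 mm. A picture is of the moment at which its call begins: read the wrist's pose just before it. camera_model takes no time and is no camera call.
- bot.hand_in(): hands the job in; it is judged then, once.
Trained networks look in the newest picture that a camera, given by its name, has taken for a name from the list of things; names that differ only in an ending like _2 or _b are one class to them, and where a whole thing is asked for, a point or a joint stands for the part that bears it (a point fixed in the world has none). Each returns a list of dicts, best first, with "conf" (0 to 1); they miss things now and then, are a little off and sometimes report something else, mostly with a low value. They report only what shows in the picture. A call takes as long as a camera call. They do not tell look-alikes from the thing itself.
- bot.spot_in(label, camera): "at" ([x, y, z] in m, in the coordinates of the camera as it stood for that picture, good to about 4 mm: the middle of the surface that is visible of it).
- bot.trace(label, camera): "mask" (480x640 bool, what is visible of it).
The state is a dict: "time_s": time; "joint_positions": joint angles; "qvel": joint speeds; "tau": joint torques, N m; "position": TCP position; "tcp_rot": TCP orientation; "force": force on the tool from outside, world axes, zero at the start; "moment": the same for the moment, N m; "opening": opening from 0.0 (shut) to 1.0 (fully open); "grasp_force": force on a finger pad.
Only numpy, scipy, OpenCV 4.12 (cv2) and the standard library are available. Lean on these libraries where they do the work, as an engineer would, in place of code of your own. Each camera call takes 0.05 s, during which the arm holds its last target. There are 200 camera calls.

### The job

Slide the gift-box lid with the glued-on wooden handle fully home under the orange lips of the pull tester, then pull straight up on its handle with about 15 N for two seconds to prove that the glue holds, never loading the lips with more than 22 N. Then slide the lid out again and leave it lying flat in the empty low-walled steel tray whose floor is lined with plain white paper; leave everything else on the bench alone.

Things in the scene. Friction and masses are not known exactly. Their poses are not given: they have to be found in the camera images.
- lid: White board gift-box lid with thin navy border, loose, 100 (its x) by 120 (its y) by 12 mm thick, 105 to 210 g, with a wooden bar handle glued upright on its middle. Origin: centre of the underside; z up. Same after a half turn. It begins flat on the bench, to the left or the right.
- handle_mid (a point): Point in the lid's wooden handle, 46 mm above the lid's underside, on its centre line: where to pinch it. The handle is 44 mm long (lid x), 14 mm wide (lid y, plain sides, pinch along y); its top is 58 mm above the lid's underside. Its thin brass foot is only trim. Axes as the lid.
- tester: Pull tester, fixed. Grey base plate 12 mm thick, 180 mm wide (y), x = -180 to +85 mm; the lid slides on it. Origin: on the bench under the centre of a fully home lid; z up; the lid goes in along +x, its 120 mm width across y. Side rails: inner faces at y = +-63.5, x = -50 to +55 mm, 16 mm high. Two spring posts at x = +73, y = +-60 mm, 96 mm above the bench.
- apron (a point): Point on top of the tester's base plate, before its mouth, at x = -120, y = 0, z = 12 mm in the tester's frame (same axes). A lid centred here lies flat clear of the lips, 120 mm short of home. From here angled guides (x = -95 to -45 mm) narrow from about 160 mm to the rails; they stand 16 mm above the plate.
- stop (a point): Middle of the tester's back stop, its face towards the mouth, at x = +50, y = 0, z = 20 mm in the tester's frame. The stop is rigid, 16 mm high above the plate; the lid's leading edge meets it when fully home.
- mouth (a point): Fixed point of the tester at x = -45, y = 0, z = 29 mm in its frame, midway between the front ends of the orange spring lips, 101 mm apart, which run back to x = +65 mm; 7 mm thick. Height differs each time: underside 26.5 to 34 mm above the bench. A lid under them lifts 2.5 to 10 mm freely, then bears on both: 5 to 7 N per mm, hard end at 10 mm. They carry the pull less the lid's weight.
- tray: Empty galvanised steel tray for passed lids, with white paper liner, fixed, 230 mm (x) by 210 mm (y), walls 4 mm thick, 32 mm high, inner floor 4 mm above the bench; left or right of the tester. Origin: centre of the underside. (A longer steel tray with chocolate bars, by the bench's right edge at y = -0.64 m, is not it.)
- foil_stack: Bystander: stack of five foil-wrapped chocolate bars, 75 x 150 x 50 mm; origin under its centre.
- foil_stack2: Bystander: stack of three foil-wrapped bars, 75 x 150 x 30 mm; origin under its centre.
- choc_bar: Bystander: dark unwrapped chocolate bar, 75 x 150 x 10 mm; origin under its centre.
- glue_jar: Bystander: small jar with blue cap, 52 mm across, 55 mm high; origin under its centre.
- cup: Bystander: white cup, 72 mm across, 70 mm high; origin under its centre.
Mind the look-alikes: they are no part of the job. What is shaped like the lid but red is not meant.

How it is judged:
By the outcome, as a careful person would: the job done as asked, in the order asked, and still so for the second after the job is handed in, with the robot touching nothing.
It also fails if it takes over 72 s, if anything falls off the work surface, if the arm or the gripper's body presses on something with over 40 N, if the wrist force passes 120 N, or if a joint passes its speed limit or range.

## Working session

There is one attempt and no reset: what is moved stays moved. The work goes in short steps, Python scripts to look and compute and a tool call to move; the robot and the scene stay as the last step left them, time stands still between calls to the robot, and variables do not carry over. Pictures are saved under pics/ and viewed, at most 10 in all, crops included, and the job is handed in when it is done.

Besides the shell and the picture viewer there is one more tool, called by a JSON object that holds its "op" and its "data", one argument or row to a line. move_arm: Moves the arm, as the interface text tells. Its arguments: {"type":"object","properties":{"increments":{"type":"array"}},"required":["increments"]}

```bash
ls; mkdir -p pics; cat > h.py <<'E'
import numpy as np, cv2
from rig import bot
def w2c(name):
    m=bot.camera_model(name); K=np.array(m["intrinsics"])
    if "rvec" in m:
        R=cv2.Rodrigues(np.array(m["rvec"],float))[0]; T=np.eye(4); T[:3,:3]=R; T[:3,3]=np.ravel(m["tvec"]); return K,np.linalg.inv(T)
    s=bot.read_state(); W=np.eye(4); W[:3,:3]=s["tcp_rot"]; W[:3,3]=s["position"]
    return K,W@np.array(m["tool_from_camera"])
def cloud(K,T,d):
    v,u=np.mgrid[:480,:640]
    P=np.stack([(u-K[0,2])/K[0,0]*d,(v-K[1,2])/K[1,1]*d,d,np.ones_like(d)],-1)@T.T
    P=P[...,:3]; P[d<=0]=np.nan; return P
def cap(name,fn=None):
    K,T=w2c(name); im,d=bot.capture(name)
    if fn: cv2.imwrite(f"pics/{fn}.png",im[...,::-1])
    return im,cloud(K,T,d.astype(float)),K,T
E
python3 - <<'E'
from h import *
im,P,K,T=cap("scene","scene1")
np.savez("scene1",im=im,P=P,K=K,T=T)
s=bot.read_state(); print(s["time_s"],s["tcp_rot"],s["force"])
for l in ["lid","handle_mid","tester","tray","mouth","stop","apron"]:
    for r in bot.spot_in(l,"scene")[:3]:
        a=np.array(r["at"]); p=K@a; print(l,round(r["conf"],2),(T@np.append(a,1))[:3].round(3),(p[:2]/p[2]).round())
E
```

```text
pics
0.05 [[-9.01420594e-01  4.32942642e-01 -1.25801168e-03]
 [ 4.32944305e-01  9.01418975e-01 -1.74946527e-03]
 [ 3.76577480e-04 -2.12165301e-03 -9.99997678e-01]] [ 0.51989362 -0.79207557 -0.14101279]
lid 0.73 [0.329 0.184 0.008] [419. 241.]
lid 0.72 [0.481 0.342 0.011] [427. 318.]
lid 0.43 [ 0.497 -0.349  0.005] [242. 161.]
handle_mid 0.66 [0.48  0.34  0.013] [427. 317.]
handle_mid 0.63 [0.331 0.187 0.015] [419. 240.]
tester 0.85 [ 0.544 -0.012  0.014] [307. 240.]
tray 0.81 [ 0.495 -0.348  0.006] [242. 161.]
mouth 0.72 [ 0.544 -0.015  0.01 ] [306. 240.]
stop 0.86 [ 0.546 -0.018  0.009] [305. 240.]
apron 0.8 [ 0.547 -0.016  0.016] [305. 239.]
```

View pics/scene1.png

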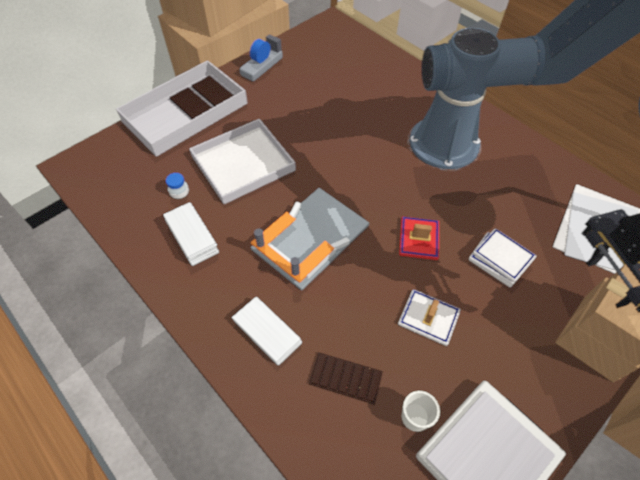

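Candidates for the lid are the red lid with handle at (420,240), which is not meant; a handle-less stack at (502,256); and the white navy-bordered lid with a wooden handle at (428,316), which I choose. The tray is the empty one at (242,161), not the chocolate tray at (183,105) or the white box at (490,445).

```bash
python3 - <<'E'
from h import *
z=np.load("scene1.npz"); im,P,K,T=z["im"],z["P"],z["K"],z["T"]
hsv=cv2.cvtColor(im,cv2.COLOR_RGB2HSV)
a=cv2.resize(im[280:360,380:480],None,fx=4,fy=4,interpolation=2); b=cv2.resize(im[180:290,240:380],None,fx=3,fy=3,interpolation=2)
o=np.zeros((330,820,3),np.uint8); o[:320,:400]=a; o[:330,400:820]=b
cv2.imwrite("pics/crop1.png",o[:,:800,::-1])
def rect(m,n):
    p=P[m]; p=p[np.isfinite(p[:,0])]
    r=cv2.minAreaRect((p[:,:2]*1000).astype(np.float32)); print(n,len(p),"c",np.round(r[0],1),"size",np.round(r[1],1),"ang",round(r[2],1),"z",np.percentile(p[:,2],[5,50,95]).round(4))
v,u=np.mgrid[:480,:640]
box=lambda a,b,c,d:(u>=a)&(u<b)&(v>=c)&(v<d)
rect(box(390,470,280,350)&(P[...,2]>.006)&(P[...,2]<.02),"lid")
rect(box(390,470,280,350)&(P[...,2]>.03)&(P[...,2]<.08),"handle")
H=hsv[...,0];S=hsv[...,1];
rect(box(240,380,180,290)&(H>5)&(H<22)&(S>150)&(hsv[...,2]>150)&(P[...,2]>.02),"orange")
rect(box(240,380,180,290)&(P[...,2]>.006)&(P[...,2]<.018)&(S<60),"plate")
rect(box(240,275,220,260)&(P[...,2]>.06),"postA"); rect(box(275,310,240,285)&(P[...,2]>.06),"postB")
rect(box(185,300,118,205)&(P[...,2]>.02)&(P[...,2]<.045),"traywall")
E
```

```text
lid 1848 c [472.3 329.1] size [162.2 159.6] ang 50.7 z [0.0082 0.0119 0.0155]
handle 141 c [475.5 341.1] size [44.6 14. ] ang 21.4 z [0.0375 0.0563 0.0599]
orange 1265 c [592.  -12.8] size [132.9 168. ] ang 5.3 z [0.0361 0.0395 0.0428]
plate 4056 c [ 534.3 -109.6] size [268.6 363.4] ang 5.4 z [0.0081 0.0118 0.0154]
postA 123 c [651.4 -67. ] size [22.2 20.8] ang 45.6 z [0.0618 0.0924 0.0978]
postB 117 c [640.2  51.7] size [21.3 19.5] ang 49.0 z [0.0653 0.0941 0.0979]
traywall 1039 c [ 509.1 -342.8] size [369.8 312.6] ang 54.2 z [0.0209 0.0291 0.0359]
```

View pics/crop1.png

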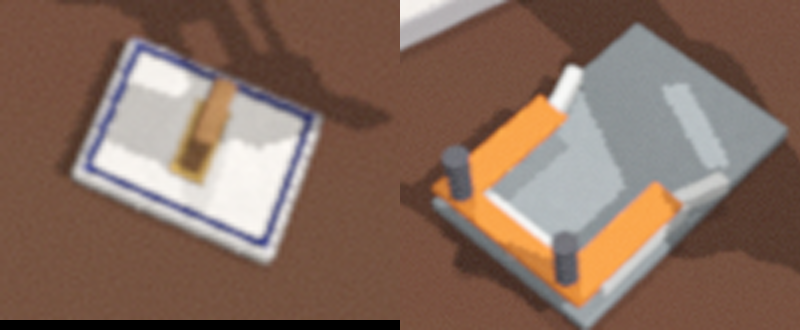

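The crop confirms a white lid with a navy border and wooden handle, and a tester whose mouth faces the robot (yaw about 5.4°, origin about (572,-15) mm). I'll move above the lid.

{"op": "move_arm", "data": {
  "increments": [
    {"xyz":[-35,-14,0],"roll":0,"grip":100},
    {"xyz":[-35,-14,0],"roll":0,"grip":100},
    {"xyz":[-35,-14,0],"roll":0,"grip":100},
    {"xyz":[-35,-14,0],"roll":0,"grip":100},
    {"xyz":[-35,-14,0],"roll":0,"grip":100}
  ]
}}

```text
time_s: 0.82
position: [0.3989, 0.4233, 0.2227]
tcp_rot: [[-0.902, 0.432, 0.0], [0.432, 0.902, 0.0], [-0.0, 0.0, -1.0]]
force: [0.1, 0.4, -0.3]
opening: 1.002
grasp_force: 0.0
```

{"op": "move_arm", "data": {
  "increments": [
    {"xyz":[-35,-14,0],"roll":0,"grip":100},
    {"xyz":[-35,-14,0],"roll":0,"grip":100},
    {"xyz":[-35,-14,0],"roll":0,"grip":100},
    {"xyz":[0,0,10],"roll":-0.117,"grip":100},
    {"xyz":[0,0,10],"roll":-0.117,"grip":100}
  ]
}}

```text
time_s: 1.23
position: [0.4772, 0.3394, 0.2031]
tcp_rot: [[-0.977, 0.211, 0.003], [0.211, 0.977, 0.001], [-0.002, 0.002, -1.0]]
force: [-0.3, 0.5, 0.0]
opening: 1.003
grasp_force: 0.0
```

{"op": "move_arm", "data": {
  "increments": [
    {"xyz":[0,0,10],"roll":-0.117,"grip":100},
    {"xyz":[0,0,10],"roll":-0.117,"grip":100},
    {"xyz":[0,0,10],"roll":-0.117,"grip":100},
    {"xyz":[0,0,10],"roll":-0.117,"grip":100},
    {"xyz":[0,0,10],"roll":-0.117,"grip":100}
  ]
}}

```text
time_s: 1.65
position: [0.4746, 0.3412, 0.1522]
tcp_rot: [[-0.93, -0.368, 0.0], [-0.368, 0.93, 0.0], [-0.0, 0.0, -1.0]]
force: [0.6, 0.4, 0.2]
opening: 0.997
grasp_force: 0.0
```

{"op": "move_arm", "data": {
  "increments": [
    {"xyz":[0,0,0],"roll":0,"grip":100},
    {"xyz":[0,0,0],"roll":0,"grip":100},
    {"xyz":[0,0,0],"roll":0,"grip":100}
  ]
}}

```text
time_s: 1.9
position: [0.4748, 0.3414, 0.1531]
tcp_rot: [[-0.933, -0.36, 0.001], [-0.36, 0.933, 0.0], [-0.001, 0.0, -1.0]]
force: [0.3, -0.0, -0.7]
opening: 0.998
grasp_force: 0.0
```

```bash
cat >> h.py <<'E'
def st():
    s=bot.read_state(); R=np.array(s["tcp_rot"]); 
    print("t",round(s["time_s"],2),"pos",np.round(np.array(s["position"])*1000,1),"yawy",round(np.degrees(np.arctan2(R[1,1],R[0,1])),2),"z",R[:,2].round(4),"F",np.round(s["force"],2),"M",np.round(s["moment"],2),"open",round(s["opening"],3),"g",round(s["grasp_force"],1))
    return s,R
def rect(P,m,n):
    p=P[m]; p=p[np.isfinite(p[:,0])]
    if len(p)<5: print(n,"none"); return
    r=cv2.minAreaRect((p[:,:2]*1000).astype(np.float32)); print(n,len(p),"c",np.round(r[0],1),"mean",(p[:,:2].mean(0)*1000).round(1),"size",np.round(r[1],1),"ang",round(r[2],1),"z",np.percentile(p[:,2],[5,50,95]).round(4))
def near(P,x,y,r): return np.hypot(P[...,0]-x,P[...,1]-y)<r
E
python3 - <<'E'
from h import *
st(); im,P,K,T=cap("wrist","wrist1")
rect(P,near(P,.475,.341,.1)&(P[...,2]>.045)&(P[...,2]<.07),"handle")
rect(P,near(P,.475,.341,.1)&(P[...,2]>.007)&(P[...,2]<.017),"lid")
E
```

```text
t 1.9 pos [474.8 341.4 153.1] yawy 111.13 z [ 8.e-04  4.e-04 -1.e+00] F [ 0.32 -0.04 -0.7 ] M [0.04 0.   0.03] open 0.998 g 0.0
handle 1219 c [472.8 341.7] mean [471.6 341.3] size [43.5 13.7] ang 21.3 z [0.0548 0.0576 0.0589]
lid 15921 c [473.3 341.9] mean [470.1 340.6] size [ 99.5 120.2] ang 21.2 z [0.0107 0.0121 0.0138]
```

View pics/wrist1.png

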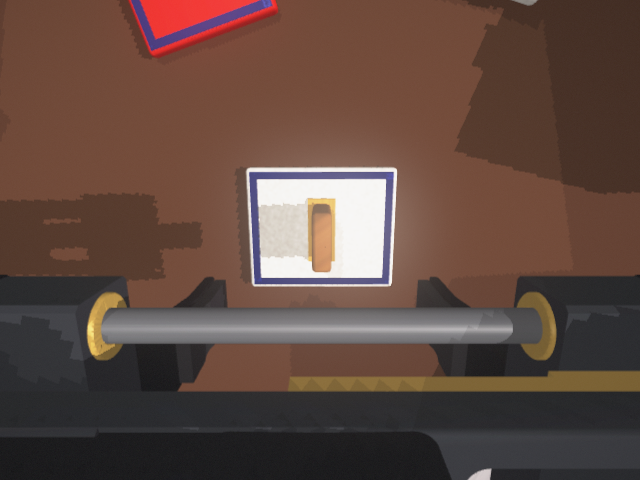

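The wrist view shows the lid flat at (322,228) with the fingers aligned to its handle. I'll descend and grip.

{"op": "move_arm", "data": {
  "increments": [
    {"xyz":[1.5,1,30],"roll":0,"grip":100},
    {"xyz":[0,0,30],"roll":0,"grip":100},
    {"xyz":[0,0,30],"roll":0,"grip":100},
    {"xyz":[0,0,24],"roll":0,"grip":100},
    {"xyz":[0,0,12],"roll":0,"grip":100}
  ]
}}

```text
time_s: 2.37
position: [0.4717, 0.3411, 0.0244]
tcp_rot: [[-0.932, -0.361, -0.003], [-0.361, 0.932, -0.001], [0.003, -0.0, -1.0]]
force: [-0.4, -0.5, 0.4]
opening: 1.0
grasp_force: 0.0
```

{"op": "move_arm", "data": {
  "increments": [
    {"xyz":[0,0,0],"roll":0,"grip":100},
    {"xyz":[0,0,0],"roll":0,"grip":0},
    {"xyz":[0,0,0],"roll":0,"grip":0},
    {"xyz":[0,0,0],"roll":0,"grip":0},
    {"xyz":[0,0,0],"roll":0,"grip":0}
  ]
}}

```text
time_s: 2.78
position: [0.4738, 0.3421, 0.0282]
tcp_rot: [[-0.932, -0.363, 0.003], [-0.363, 0.932, 0.001], [-0.003, 0.0, -1.0]]
force: [0.1, 0.2, -1.0]
opening: 0.783
grasp_force: 0.0
```

{"op": "move_arm", "data": {
  "increments": [
    {"xyz":[0,0,0],"roll":0,"grip":0},
    {"xyz":[0,0,0],"roll":0,"grip":0},
    {"xyz":[0,0,0],"roll":0,"grip":0},
    {"xyz":[0,0,0],"roll":0,"grip":0}
  ]
}}

```text
time_s: 3.12
position: [0.4728, 0.3416, 0.0268]
tcp_rot: [[-0.932, -0.363, 0.0], [-0.363, 0.932, 0.0], [-0.0, 0.0, -1.0]]
force: [-0.6, -0.3, 0.3]
opening: 0.483
grasp_force: 0.0
```

```bash
python3 - <<'E'
from h import *
st()
E
```

```text
t 3.12 pos [472.8 341.6  26.8] yawy 111.26 z [ 2.e-04  1.e-04 -1.e+00] F [-0.64 -0.28  0.27] M [ 0.12  0.04 -0.04] open 0.483 g 0.0
```

{"op": "move_arm", "data": {
  "increments": [
    {"xyz":[0,0,0],"roll":0,"grip":0},
    {"xyz":[0,0,0],"roll":0,"grip":0},
    {"xyz":[0,0,0],"roll":0,"grip":0},
    {"xyz":[0,0,0],"roll":0,"grip":0},
    {"xyz":[0,0,0],"roll":0,"grip":0}
  ]
}}

```text
time_s: 3.53
position: [0.4727, 0.3415, 0.0265]
tcp_rot: [[-0.932, -0.363, -0.0], [-0.363, 0.932, -0.0], [0.0, -0.0, -1.0]]
force: [0.2, 0.3, -0.1]
opening: 0.155
grasp_force: 30.0
```

{"op": "move_arm", "data": {
  "increments": [
    {"xyz":[0,0,0],"roll":0,"grip":0},
    {"xyz":[0,0,0],"roll":0,"grip":0},
    {"xyz":[0,0,0],"roll":0,"grip":0},
    {"xyz":[0,0,0],"roll":0,"grip":0}
  ]
}}

```text
time_s: 3.87
position: [0.4727, 0.3415, 0.0265]
tcp_rot: [[-0.932, -0.363, -0.0], [-0.363, 0.932, -0.0], [0.0, -0.0, -1.0]]
force: [1.2, -0.5, -0.2]
opening: 0.159
grasp_force: 30.0
```

```bash
python3 - <<'E'
from h import *
st()
for n in ["scene","side"]:
    im,P,K,T=cap(n,n+"2")
    hsv=cv2.cvtColor(im,cv2.COLOR_RGB2HSV); H,S,V=cv2.split(hsv)
    Z=P[...,2]; N=near(P,.55,-.02,.22)
    rect(P,N&(H>5)&(H<22)&(S>150)&(V>120)&(Z>.02)&(Z<.06),n+" orange")
    c=np.radians(5.4); ex=np.array([np.cos(c),np.sin(c)]); ey=np.array([-np.sin(c),np.cos(c)])
    q=(P[...,:2]-[.572,-.0147]); X=q@ex; Y=q@ey
    rect(P,(abs(Y)<.11)&(X>-.21)&(X<.12)&(Z>.0075)&(Z<.017)&(S<70),n+" plate")
    for s in (1,-1): rect(P,(abs(Y-s*.06)<.025)&(abs(X-.073)<.03)&(Z>.055),n+" post%d"%s)
    for s in (1,-1):
        m=(abs(Y-s*.06)<.03)&(abs(X-.0)<.03)&(Z>.03)&(Z<.05)&(H>5)&(H<22)&(S>150); print("lip z",s,m.sum(),np.percentile(Z[m],[10,50,90]).round(4) if m.sum() else "")
    N=near(P,.495,-.348,.19)
    rect(P,N&(Z>.024)&(Z<.04),n+" traywall")
    rect(P,N&(Z<.012)&(S<50)&(V>120),n+" trayfloor")
E
```

```text
t 3.87 pos [472.7 341.5  26.5] yawy 111.27 z [-1.e-04 -1.e-04 -1.e+00] F [ 1.19 -0.47 -0.16] M [ 0.03  0.01 -0.01] open 0.159 g 30.0
scene orange 1277 c [593.  -13.5] mean [602.6  -8. ] size [131.3 169.7] ang 5.5 z [0.036  0.0394 0.0429]
scene plate 3847 c [525.5 -18.9] mean [504.7 -19.1] size [267.2 183.3] ang 5.6 z [0.0086 0.0119 0.0151]
scene post1 125 c [639.6  52.2] mean [642.   54.7] size [22.2 20.3] ang 41.7 z [0.06   0.0918 0.0984]
scene post-1 129 c [650.5 -68.3] mean [652.9 -64.5] size [22.9 20.6] ang 50.3 z [0.0594 0.0893 0.0978]
lip z 1 261 [0.0365 0.0392 0.0417]
lip z -1 257 [0.0367 0.0392 0.0421]
scene traywall 729 c [ 524.7 -391.5] mean [ 502.9 -344.6] size [300.4 303.3] ang 79.4 z [0.0246 0.0303 0.035 ]
scene trayfloor 3880 c [ 515.4 -391.7] mean [ 493.2 -353.2] size [299.4 319.7] ang 79.5 z [0.0007 0.0048 0.0093]
side orange 1268 c [592.6 -14.5] mean [597.2 -23. ] size [133.  168.7] ang 6.0 z [0.0369 0.0391 0.041 ]
side plate 4888 c [524.5 -21.4] mean [492.7 -29.4] size [265.4 185.2] ang 5.1 z [0.0096 0.0117 0.014 ]
side post1 160 c [638.9  49.6] mean [637.2  46.7] size [21.9 20.2] ang 47.6 z [0.0602 0.0803 0.0965]
side post-1 195 c [649.7 -69.7] mean [647.9 -72.2] size [20.9 21.2] ang 74.4 z [0.0595 0.081  0.0965]
lip z 1 227 [0.0374 0.0389 0.0404]
lip z -1 287 [0.0377 0.0391 0.0406]
side traywall 2445 c [ 532.5 -352.8] mean [ 506.6 -366.7] size [213.1 303.2] ang 80.0 z [0.0248 0.0306 0.0332]
side trayfloor 14816 c [ 533.9 -337.8] mean [ 496.9 -350.3] size [243.1 302.9] ang 80.2 z [0.0025 0.0046 0.0074]
```

View pics/side2.png

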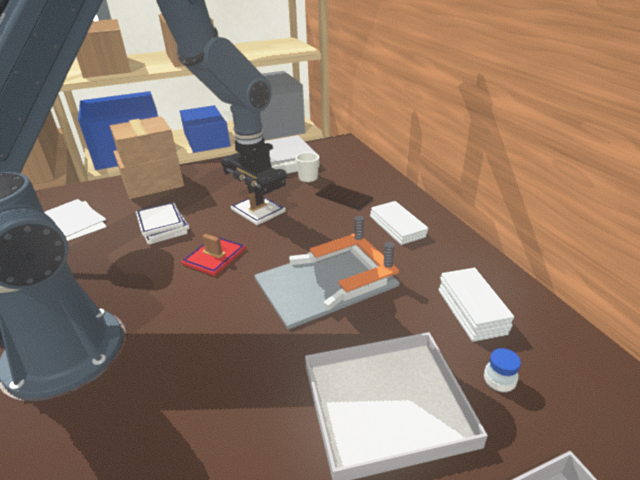

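The side view shows the lid gripped at (258,208), the tester at (330,280) with a clear mouth, and an empty paper-lined tray at (395,400). I'll lift, carry to the apron and turn.

{"op": "move_arm", "data": {
  "increments": [
    {"xyz":[0,0,-10],"roll":0,"grip":0},
    {"xyz":[0,0,-20],"roll":0,"grip":0},
    {"xyz":[0,0,-25],"roll":0,"grip":0},
    {"xyz":[0,0,-15],"roll":0,"grip":0},
    {"xyz":[0,0,-10],"roll":0,"grip":0}
  ]
}}

```text
time_s: 4.38
position: [0.4735, 0.3421, 0.1091]
tcp_rot: [[-0.932, -0.363, 0.003], [-0.363, 0.932, 0.001], [-0.003, 0.0, -1.0]]
force: [0.7, -0.0, -0.9]
opening: 0.16
grasp_force: 30.0
```

{"op": "move_arm", "data": {
  "increments": [
    {"xyz":[5,-11,0],"roll":0,"grip":0},
    {"xyz":[9,-19,0],"roll":0,"grip":0},
    {"xyz":[12,-26,0],"roll":0,"grip":0},
    {"xyz":[14,-30,0],"roll":0,"grip":0},
    {"xyz":[14,-30,0],"roll":0,"grip":0}
  ]
}}

```text
time_s: 4.8
position: [0.463, 0.2121, 0.1058]
tcp_rot: [[-0.931, -0.364, -0.002], [-0.364, 0.931, -0.001], [0.002, 0.0, -1.0]]
force: [1.0, 0.1, -1.3]
opening: 0.157
grasp_force: 30.0
```

{"op": "move_arm", "data": {
  "increments": [
    {"xyz":[14,-30,0],"roll":0,"grip":0},
    {"xyz":[14,-30,0],"roll":0,"grip":0},
    {"xyz":[14,-30,0],"roll":0,"grip":0},
    {"xyz":[14,-30,0],"roll":0,"grip":0},
    {"xyz":[14,-30,0],"roll":0,"grip":0}
  ]
}}

```text
time_s: 5.22
position: [0.4519, 0.0468, 0.1059]
tcp_rot: [[-0.932, -0.363, -0.002], [-0.363, 0.932, 0.0], [0.002, 0.001, -1.0]]
force: [1.1, -0.5, -1.3]
opening: 0.162
grasp_force: 30.0
```

{"op": "move_arm", "data": {
  "increments": [
    {"xyz":[14,-30,0],"roll":0,"grip":0},
    {"xyz":[12,-25,0],"roll":0,"grip":0},
    {"xyz":[7,-14,0],"roll":0,"grip":0},
    {"xyz":[0,0,0],"roll":0.08,"grip":0},
    {"xyz":[0,0,0],"roll":0.11,"grip":0}
  ]
}}

```text
time_s: 5.63
position: [0.4466, -0.0292, 0.1059]
tcp_rot: [[-0.985, -0.173, -0.002], [-0.173, 0.985, 0.0], [0.002, 0.001, -1.0]]
force: [0.4, 0.5, -0.1]
opening: 0.158
grasp_force: 30.0
```

{"op": "move_arm", "data": {
  "increments": [
    {"xyz":[0,0,0],"roll":0.087,"grip":0},
    {"xyz":[0,0,0],"roll":0,"grip":0},
    {"xyz":[0,0,0],"roll":0,"grip":0},
    {"xyz":[0,0,0],"roll":0,"grip":0}
  ]
}}

```text
time_s: 5.97
position: [0.4473, -0.0276, 0.1063]
tcp_rot: [[-0.995, -0.096, -0.001], [-0.096, 0.995, 0.0], [0.001, 0.0, -1.0]]
force: [0.7, 0.0, -1.5]
opening: 0.158
grasp_force: 30.0
```

```bash
cat >> h.py <<'E'
def tst(o=(572.2,-15.6),yaw=5.4):
    s,R=st(); c=np.radians(yaw); d=np.array(s["position"][:2])*1000-o
    print("tester frame TCP",round(d@[np.cos(c),np.sin(c)],1),round(d@[-np.sin(c),np.cos(c)],1),"yaw rel",round((np.degrees(np.arctan2(R[1,1],R[0,1]))-90-yaw),2)); return s,R
E
python3 - <<'E'
from h import *
s,R=tst()
im,P,K,T=cap("scene","scene3")
h=s["position"][2]-.0265+.012
rect(P,near(P,s["position"][0],s["position"][1],.1)&(abs(P[...,2]-h)<.006),"lid"); print(h)
im,P,K,T=cap("side")
rect(P,near(P,s["position"][0],s["position"][1],.1)&(abs(P[...,2]-h)<.006),"lid")
E
```

```text
t 5.97 pos [447.3 -27.6 106.3] yawy 95.51 z [-1.1e-03  2.0e-04 -1.0e+00] F [ 0.73  0.04 -1.54] M [-0.   -0.01  0.03] open 0.158 g 30.0
tester frame TCP -125.5 -0.2 yaw rel 0.11
lid 1055 c [449.3 -27. ] mean [461.7 -19.2] size [ 99.9 122.5] ang 6.3 z [0.0882 0.0917 0.0951]
0.09175023654986432
lid 1464 c [446.3 -30.5] mean [441.  -46.5] size [100.2 120.8] ang 5.6 z [0.0883 0.0916 0.0943]
```

View pics/scene3.png

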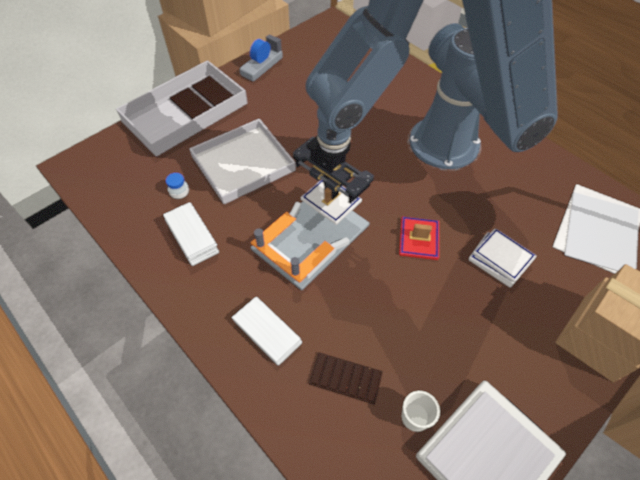

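The scene view shows the lid held level over the apron at (333,200), square to the tester. I'll lower it and start sliding in.

{"op": "move_arm", "data": {
  "increments": [
    {"xyz":[0,0,12],"roll":0,"grip":0},
    {"xyz":[0,0,20],"roll":0,"grip":0},
    {"xyz":[0,0,20],"roll":0,"grip":0},
    {"xyz":[0,0,10],"roll":0,"grip":0},
    {"xyz":[0,0,4.5],"roll":0,"grip":0}
  ]
}}

```text
time_s: 6.48
position: [0.4471, -0.0272, 0.0387]
tcp_rot: [[-0.995, -0.095, -0.003], [-0.095, 0.995, 0.001], [0.003, 0.001, -1.0]]
force: [-0.1, -0.6, -2.4]
opening: 0.16
grasp_force: 30.0
```

{"op": "move_arm", "data": {
  "increments": [
    {"xyz":[0,0,0],"roll":0,"grip":0},
    {"xyz":[-5,0,0],"roll":0,"grip":0},
    {"xyz":[-10,0,0],"roll":0,"grip":0},
    {"xyz":[-10,0,0],"roll":0,"grip":0},
    {"xyz":[-10,0,0],"roll":0,"grip":0}
  ]
}}

```text
time_s: 6.9
position: [0.4851, -0.0245, 0.0409]
tcp_rot: [[-0.996, -0.094, 0.003], [-0.094, 0.996, -0.001], [-0.003, -0.001, -1.0]]
force: [-1.1, -0.3, -1.6]
opening: 0.159
grasp_force: 30.0
```

```bash
python3 - <<'E'
from h import *
tst()
E
```

```text
t 6.9 pos [485.1 -24.5  40.9] yawy 95.41 z [ 3.e-03 -8.e-04 -1.e+00] F [-1.12 -0.28 -1.55] M [0.05 0.03 0.02] open 0.159 g 30.0
tester frame TCP -87.5 -0.6 yaw rel 0.01
```

{"op": "move_arm", "data": {
  "increments": [
    {"xyz":[-10,0.5,0],"roll":0,"grip":0},
    {"xyz":[-10,0,0],"roll":0,"grip":0},
    {"xyz":[-10,0,0],"roll":0,"grip":0},
    {"xyz":[-10,0,0],"roll":0,"grip":0},
    {"xyz":[-5,0,0],"roll":0,"grip":0}
  ]
}}

```text
time_s: 7.32
position: [0.53, -0.0196, 0.0403]
tcp_rot: [[-0.996, -0.095, 0.003], [-0.095, 0.996, -0.001], [-0.003, -0.001, -1.0]]
force: [0.3, -0.1, -1.1]
opening: 0.162
grasp_force: 30.0
```

{"op": "move_arm", "data": {
  "increments": [
    {"xyz":[-10,0,0],"roll":0,"grip":0},
    {"xyz":[-10,0,0],"roll":0,"grip":0},
    {"xyz":[-5,0,0],"roll":0,"grip":0},
    {"xyz":[0,0,0],"roll":0,"grip":0},
    {"xyz":[0,0,0],"roll":0,"grip":0}
  ]
}}

```text
time_s: 7.73
position: [0.5521, -0.017, 0.0399]
tcp_rot: [[-0.996, -0.094, -0.001], [-0.094, 0.996, 0.0], [0.001, 0.0, -1.0]]
force: [0.1, -0.0, -0.7]
opening: 0.16
grasp_force: 30.0
```

```bash
python3 - <<'E'
from h import *
tst()
E
```

```text
t 7.73 pos [552.1 -17.   39.9] yawy 95.41 z [-9.e-04  2.e-04 -1.e+00] F [ 0.1  -0.01 -0.66] M [0.07 0.03 0.01] open 0.16 g 30.0
tester frame TCP -20.2 0.5 yaw rel 0.01
```

{"op": "move_arm", "data": {
  "increments": [
    {"xyz":[-4,0,0],"roll":0,"grip":0},
    {"xyz":[-4,0,0],"roll":0,"grip":0},
    {"xyz":[-4,0,0],"roll":0,"grip":0},
    {"xyz":[-2,0,0],"roll":0,"grip":0},
    {"xyz":[-1,0,0],"roll":0,"grip":0}
  ]
}}

```text
time_s: 8.15
position: [0.568, -0.0159, 0.0401]
tcp_rot: [[-0.996, -0.094, 0.001], [-0.094, 0.996, -0.0], [-0.001, -0.0, -1.0]]
force: [-0.3, 0.4, -1.1]
opening: 0.158
grasp_force: 30.0
```

{"op": "move_arm", "data": {
  "increments": [
    {"xyz":[-1,0,0],"roll":0,"grip":0},
    {"xyz":[0,0,0],"roll":0,"grip":0},
    {"xyz":[-1,0,0],"roll":0,"grip":0},
    {"xyz":[0,0,0],"roll":0,"grip":0}
  ]
}}

```text
time_s: 8.48
position: [0.5694, -0.0156, 0.04]
tcp_rot: [[-0.996, -0.094, -0.0], [-0.094, 0.996, -0.0], [0.0, -0.0, -1.0]]
force: [0.5, -0.6, -1.9]
opening: 0.155
grasp_force: 30.0
```

{"op": "move_arm", "data": {
  "increments": [
    {"xyz":[-1,0,0],"roll":0,"grip":0},
    {"xyz":[0,0,0],"roll":0,"grip":0},
    {"xyz":[0,0,0],"roll":0,"grip":0}
  ]
}}

```text
time_s: 8.73
position: [0.5704, -0.0155, 0.0401]
tcp_rot: [[-0.996, -0.094, 0.0], [-0.094, 0.996, -0.0], [-0.0, -0.0, -1.0]]
force: [-0.6, -0.5, -1.6]
opening: 0.159
grasp_force: 30.0
```

{"op": "move_arm", "data": {
  "increments": [
    {"xyz":[-1,0,0],"roll":0,"grip":0},
    {"xyz":[0,0,0],"roll":0,"grip":0},
    {"xyz":[0,0,0],"roll":0,"grip":0}
  ]
}}

```text
time_s: 8.98
position: [0.5714, -0.0154, 0.0401]
tcp_rot: [[-0.996, -0.094, 0.0], [-0.094, 0.996, -0.0], [-0.0, -0.0, -1.0]]
force: [0.5, -0.4, 0.5]
opening: 0.158
grasp_force: 30.0
```

{"op": "move_arm", "data": {
  "increments": [
    {"xyz":[-0.7,0,0],"roll":0,"grip":0},
    {"xyz":[0,0,0],"roll":0,"grip":0},
    {"xyz":[0,0,0],"roll":0,"grip":0}
  ]
}}

```text
time_s: 9.23
position: [0.5721, -0.0153, 0.0401]
tcp_rot: [[-0.996, -0.094, 0.0], [-0.094, 0.996, -0.0], [-0.0, -0.0, -1.0]]
force: [0.2, 0.1, -1.1]
opening: 0.161
grasp_force: 30.0
```

{"op": "move_arm", "data": {
  "increments": [
    {"xyz":[-0.7,0,0],"roll":0,"grip":0},
    {"xyz":[0,0,0],"roll":0,"grip":0},
    {"xyz":[0,0,0],"roll":0,"grip":0}
  ]
}}

```text
time_s: 9.48
position: [0.5724, -0.0153, 0.04]
tcp_rot: [[-0.996, -0.094, -0.001], [-0.094, 0.996, 0.0], [0.001, 0.0, -1.0]]
force: [-1.3, -0.6, -0.4]
opening: 0.158
grasp_force: 30.0
```

Contact is starting (0.3 mm moved for 0.7 mm commanded). I'll push a little more to confirm.

{"op": "move_arm", "data": {
  "increments": [
    {"xyz":[-0.8,0,0],"roll":0,"grip":0},
    {"xyz":[0,0,0],"roll":0,"grip":0},
    {"xyz":[0,0,0],"roll":0,"grip":0}
  ]
}}

```text
time_s: 9.73
position: [0.5724, -0.0151, 0.0399]
tcp_rot: [[-0.996, -0.094, -0.002], [-0.094, 0.996, 0.0], [0.002, 0.0, -1.0]]
force: [-2.3, -1.5, -0.3]
opening: 0.154
grasp_force: 30.0
```

{"op": "move_arm", "data": {
  "increments": [
    {"xyz":[-0.8,0,0],"roll":0,"grip":0},
    {"xyz":[0,0,0],"roll":0,"grip":0},
    {"xyz":[0,0,0],"roll":0,"grip":0}
  ]
}}

```text
time_s: 9.98
position: [0.5725, -0.0151, 0.0398]
tcp_rot: [[-0.996, -0.095, -0.004], [-0.095, 0.996, 0.0], [0.004, 0.001, -1.0]]
force: [-4.4, -1.9, 0.8]
opening: 0.157
grasp_force: 30.0
```

```bash
python3 - <<'E'
from h import *
tst()
E
```

```text
t 9.98 pos [572.5 -15.1  39.8] yawy 95.43 z [-4.e-03  2.e-04 -1.e+00] F [-4.38 -1.9   0.76] M [-0.23  0.81 -0.01] open 0.157 g 30.0
tester frame TCP 0.3 0.5 yaw rel 0.03
```

Home: tester x = +0.3, firm contact. I'll ease the push and lift towards the lips.

{"op": "move_arm", "data": {
  "increments": [
    {"xyz":[1,0,0],"roll":0,"grip":0},
    {"xyz":[0.6,-0.5,-1],"roll":0,"grip":0},
    {"xyz":[0,0,-2],"roll":0,"grip":0},
    {"xyz":[0,0,-1.5],"roll":0,"grip":0},
    {"xyz":[0,0,0],"roll":0,"grip":0}
  ]
}}

```text
time_s: 10.4
position: [0.5725, -0.0157, 0.0447]
tcp_rot: [[-0.996, -0.094, -0.001], [-0.094, 0.996, 0.0], [0.001, 0.0, -1.0]]
force: [-3.1, -0.7, -1.4]
opening: 0.157
grasp_force: 30.0
```

{"op": "move_arm", "data": {
  "increments": [
    {"xyz":[0,0,-1],"roll":0,"grip":0},
    {"xyz":[0,0,0],"roll":0,"grip":0},
    {"xyz":[0,0,0],"roll":0,"grip":0}
  ]
}}

```text
time_s: 10.65
position: [0.5725, -0.0157, 0.0456]
tcp_rot: [[-0.996, -0.094, -0.001], [-0.094, 0.996, 0.0], [0.0, 0.0, -1.0]]
force: [-3.2, -0.5, -1.0]
opening: 0.157
grasp_force: 30.0
```

{"op": "move_arm", "data": {
  "increments": [
    {"xyz":[0,0,-1],"roll":0,"grip":0},
    {"xyz":[0,0,0],"roll":0,"grip":0},
    {"xyz":[0,0,0],"roll":0,"grip":0}
  ]
}}

```text
time_s: 10.9
position: [0.5725, -0.0157, 0.0465]
tcp_rot: [[-0.996, -0.094, -0.001], [-0.094, 0.996, 0.0], [0.0, 0.0, -1.0]]
force: [-2.5, -0.1, -2.7]
opening: 0.161
grasp_force: 30.0
```

```bash
cat >> h.py <<'E'
def avgF(n=5):
    F=[]
    for i in range(n): F.append(bot.read_state()["force"]); bot.capture("wrist")
    print("avgF",np.mean(F,0).round(2),"sd",np.std(F,0).round(2))
E
python3 - <<'E'
from h import *
tst(); avgF(5)
E
```

```text
t 10.9 pos [572.5 -15.7  46.5] yawy 95.4 z [-5.e-04  1.e-04 -1.e+00] F [-2.47 -0.06 -2.71] M [-0.05  0.72  0.12] open 0.161 g 30.0
tester frame TCP 0.3 -0.2 yaw rel -0.0
avgF [-3.51 -0.27 -1.65] sd [0.64 0.52 0.59]
```

{"op": "move_arm", "data": {
  "increments": [
    {"xyz":[0.4,0,-0.5],"roll":0,"grip":0},
    {"xyz":[0,0,0],"roll":0,"grip":0},
    {"xyz":[0,0,0],"roll":0,"grip":0}
  ]
}}

```text
time_s: 11.4
position: [0.5725, -0.0158, 0.047]
tcp_rot: [[-0.996, -0.094, 0.0], [-0.094, 0.996, 0.0], [-0.0, 0.0, -1.0]]
force: [-2.1, 0.2, -3.4]
opening: 0.161
grasp_force: 30.0
```

{"op": "move_arm", "data": {
  "increments": [
    {"xyz":[0,0,-0.5],"roll":0,"grip":0},
    {"xyz":[0,0,0],"roll":0,"grip":0},
    {"xyz":[0,0,0],"roll":0,"grip":0}
  ]
}}

```text
time_s: 11.65
position: [0.5725, -0.0158, 0.0473]
tcp_rot: [[-0.996, -0.094, 0.0], [-0.094, 0.996, 0.0], [-0.0, 0.0, -1.0]]
force: [-2.8, -0.0, -6.4]
opening: 0.155
grasp_force: 30.0
```

{"op": "move_arm", "data": {
  "increments": [
    {"xyz":[0,0,-0.5],"roll":0,"grip":0},
    {"xyz":[0,0,0],"roll":0,"grip":0},
    {"xyz":[0,0,0],"roll":0,"grip":0}
  ]
}}

```text
time_s: 11.9
position: [0.5725, -0.0158, 0.0477]
tcp_rot: [[-0.996, -0.094, 0.0], [-0.094, 0.996, 0.0], [-0.0, 0.0, -1.0]]
force: [-1.5, 0.8, -8.3]
opening: 0.161
grasp_force: 30.0
```

```bash
python3 - <<'E'
from h import *
tst(); avgF(5)
E
```

```text
t 11.9 pos [572.5 -15.8  47.7] yawy 95.39 z [ 1.e-04  1.e-04 -1.e+00] F [-1.51  0.81 -8.31] M [0.08 0.22 0.06] open 0.161 g 30.0
tester frame TCP 0.3 -0.2 yaw rel -0.01
avgF [-0.79  0.5  -9.03] sd [0.49 0.25 0.65]
```

{"op": "move_arm", "data": {
  "increments": [
    {"xyz":[0,0,-0.5],"roll":0,"grip":0},
    {"xyz":[0,0,-0.5],"roll":0,"grip":0},
    {"xyz":[0,0,-0.25],"roll":0,"grip":0},
    {"xyz":[0,0,0],"roll":0,"grip":0}
  ]
}}

```text
time_s: 12.48
position: [0.5725, -0.0158, 0.0489]
tcp_rot: [[-0.996, -0.094, 0.0], [-0.094, 0.996, 0.0], [-0.0, 0.0, -1.0]]
force: [0.2, -0.2, -15.0]
opening: 0.158
grasp_force: 30.0
```

```bash
python3 - <<'E'
from h import *
tst(); avgF(4)
E
```

```text
t 12.48 pos [572.5 -15.8  48.9] yawy 95.4 z [ 1.e-04  1.e-04 -1.e+00] F [  0.2   -0.2  -14.96] M [ 0.09 -0.08  0.1 ] open 0.158 g 30.0
tester frame TCP 0.2 -0.2 yaw rel -0.0
avgF [  0.66   0.2  -15.35] sd [0.6  0.3  0.37]
```

15.3 N. I'll hold it.

{"op": "move_arm", "data": {
  "increments": [
    {"xyz":[0,0,0],"roll":0,"grip":0},
    {"xyz":[0,0,0],"roll":0,"grip":0},
    {"xyz":[0,0,0],"roll":0,"grip":0},
    {"xyz":[0,0,0],"roll":0,"grip":0},
    {"xyz":[0,0,0],"roll":0,"grip":0}
  ]
}}

```text
time_s: 13.1
position: [0.5725, -0.0158, 0.0492]
tcp_rot: [[-0.996, -0.094, 0.0], [-0.094, 0.996, -0.0], [-0.0, -0.0, -1.0]]
force: [1.8, 0.5, -17.1]
opening: 0.158
grasp_force: 30.0
```

{"op": "move_arm", "data": {
  "increments": [
    {"xyz":[0,0,0],"roll":0,"grip":0},
    {"xyz":[0,0,0],"roll":0,"grip":0},
    {"xyz":[0,0,0],"roll":0,"grip":0},
    {"xyz":[0,0,0],"roll":0,"grip":0},
    {"xyz":[0,0,0],"roll":0,"grip":0}
  ]
}}

```text
time_s: 13.52
position: [0.5724, -0.0158, 0.0493]
tcp_rot: [[-0.996, -0.094, 0.0], [-0.094, 0.996, 0.0], [-0.0, -0.0, -1.0]]
force: [1.1, 0.7, -16.6]
opening: 0.159
grasp_force: 30.0
```

{"op": "move_arm", "data": {
  "increments": [
    {"xyz":[0,0,0],"roll":0,"grip":0},
    {"xyz":[0,0,0],"roll":0,"grip":0},
    {"xyz":[0,0,0],"roll":0,"grip":0},
    {"xyz":[0,0,0],"roll":0,"grip":0},
    {"xyz":[0,0,0],"roll":0,"grip":0}
  ]
}}

```text
time_s: 13.93
position: [0.5725, -0.0158, 0.0493]
tcp_rot: [[-0.996, -0.094, 0.0], [-0.094, 0.996, -0.0], [-0.0, -0.0, -1.0]]
force: [1.9, 0.3, -17.8]
opening: 0.16
grasp_force: 30.0
```

{"op": "move_arm", "data": {
  "increments": [
    {"xyz":[0,0,0],"roll":0,"grip":0},
    {"xyz":[0,0,0],"roll":0,"grip":0},
    {"xyz":[0,0,0],"roll":0,"grip":0},
    {"xyz":[0,0,0],"roll":0,"grip":0},
    {"xyz":[0,0,0],"roll":0,"grip":0}
  ]
}}

```text
time_s: 14.35
position: [0.5724, -0.0158, 0.0493]
tcp_rot: [[-0.996, -0.094, 0.0], [-0.094, 0.996, -0.0], [-0.0, -0.0, -1.0]]
force: [2.1, 0.7, -17.3]
opening: 0.156
grasp_force: 30.0
```

{"op": "move_arm", "data": {
  "increments": [
    {"xyz":[0,0,0],"roll":0,"grip":0},
    {"xyz":[0,0,0],"roll":0,"grip":0},
    {"xyz":[0,0,0],"roll":0,"grip":0},
    {"xyz":[0,0,0],"roll":0,"grip":0},
    {"xyz":[0,0,0],"roll":0,"grip":0}
  ]
}}

```text
time_s: 14.77
position: [0.5724, -0.0158, 0.0493]
tcp_rot: [[-0.996, -0.094, 0.0], [-0.094, 0.996, -0.0], [-0.0, -0.0, -1.0]]
force: [1.8, 1.0, -17.4]
opening: 0.161
grasp_force: 30.0
```

{"op": "move_arm", "data": {
  "increments": [
    {"xyz":[0,0,0],"roll":0,"grip":0},
    {"xyz":[0,0,0],"roll":0,"grip":0},
    {"xyz":[0,0,0],"roll":0,"grip":0},
    {"xyz":[0,0,0],"roll":0,"grip":0},
    {"xyz":[0,0,0],"roll":0,"grip":0}
  ]
}}

```text
time_s: 15.18
position: [0.5724, -0.0158, 0.0493]
tcp_rot: [[-0.996, -0.094, 0.0], [-0.094, 0.996, -0.0], [-0.0, -0.0, -1.0]]
force: [2.5, 1.2, -17.8]
opening: 0.159
grasp_force: 30.0
```

```bash
python3 - <<'E'
from h import *
tst(); avgF(3)
E
```

```text
t 15.18 pos [572.4 -15.8  49.3] yawy 95.4 z [ 1.e-04 -0.e+00 -1.e+00] F [  2.45   1.24 -17.77] M [ 0.18 -0.42  0.08] open 0.159 g 30.0
tester frame TCP 0.2 -0.2 yaw rel -0.0
avgF [  2.42   1.39 -17.36] sd [0.09 0.17 0.41]
```

The pull crept to 17.4 N, so I'll ease it to 15 N and hold a further full 2+ s.

{"op": "move_arm", "data": {
  "increments": [
    {"xyz":[0,0,0.4],"roll":0,"grip":0},
    {"xyz":[0,0,0],"roll":0,"grip":0},
    {"xyz":[0,0,0],"roll":0,"grip":0},
    {"xyz":[0,0,0],"roll":0,"grip":0},
    {"xyz":[0,0,0],"roll":0,"grip":0}
  ]
}}

```text
time_s: 15.75
position: [0.5724, -0.0158, 0.049]
tcp_rot: [[-0.996, -0.094, 0.0], [-0.094, 0.996, -0.0], [-0.0, -0.0, -1.0]]
force: [1.8, 0.7, -14.6]
opening: 0.159
grasp_force: 30.0
```

```bash
python3 - <<'E'
from h import *
avgF(4)
E
```

```text
avgF [  1.87   0.89 -15.02] sd [0.34 0.5  0.65]
```

{"op": "move_arm", "data": {
  "increments": [
    {"xyz":[0,0,0],"roll":0,"grip":0},
    {"xyz":[0,0,0],"roll":0,"grip":0},
    {"xyz":[0,0,0],"roll":0,"grip":0},
    {"xyz":[0,0,0],"roll":0,"grip":0},
    {"xyz":[0,0,0],"roll":0,"grip":0}
  ]
}}

```text
time_s: 16.37
position: [0.5724, -0.0158, 0.0489]
tcp_rot: [[-0.996, -0.094, 0.0], [-0.094, 0.996, -0.0], [-0.0, -0.0, -1.0]]
force: [2.2, 1.5, -15.3]
opening: 0.162
grasp_force: 30.0
```

{"op": "move_arm", "data": {
  "increments": [
    {"xyz":[0,0,0],"roll":0,"grip":0},
    {"xyz":[0,0,0],"roll":0,"grip":0},
    {"xyz":[0,0,0],"roll":0,"grip":0},
    {"xyz":[0,0,0],"roll":0,"grip":0},
    {"xyz":[0,0,0],"roll":0,"grip":0}
  ]
}}

```text
time_s: 16.78
position: [0.5724, -0.0158, 0.0489]
tcp_rot: [[-0.996, -0.094, 0.0], [-0.094, 0.996, -0.0], [-0.0, -0.0, -1.0]]
force: [2.7, 0.6, -14.7]
opening: 0.163
grasp_force: 30.0
```

{"op": "move_arm", "data": {
  "increments": [
    {"xyz":[0,0,0],"roll":0,"grip":0},
    {"xyz":[0,0,0],"roll":0,"grip":0},
    {"xyz":[0,0,0],"roll":0,"grip":0},
    {"xyz":[0,0,0],"roll":0,"grip":0},
    {"xyz":[0,0,0],"roll":0,"grip":0}
  ]
}}

```text
time_s: 17.2
position: [0.5724, -0.0158, 0.0489]
tcp_rot: [[-0.996, -0.094, 0.0], [-0.094, 0.996, -0.0], [-0.0, -0.0, -1.0]]
force: [2.5, 1.4, -14.9]
opening: 0.162
grasp_force: 30.0
```

{"op": "move_arm", "data": {
  "increments": [
    {"xyz":[0,0,0],"roll":0,"grip":0},
    {"xyz":[0,0,0],"roll":0,"grip":0},
    {"xyz":[0,0,0],"roll":0,"grip":0},
    {"xyz":[0,0,0],"roll":0,"grip":0},
    {"xyz":[0,0,0],"roll":0,"grip":0}
  ]
}}

```text
time_s: 17.62
position: [0.5724, -0.0158, 0.0489]
tcp_rot: [[-0.996, -0.094, 0.0], [-0.094, 0.996, -0.0], [-0.0, -0.0, -1.0]]
force: [2.2, 1.3, -14.5]
opening: 0.159
grasp_force: 30.0
```

{"op": "move_arm", "data": {
  "increments": [
    {"xyz":[0,0,0],"roll":0,"grip":0},
    {"xyz":[0,0,0],"roll":0,"grip":0},
    {"xyz":[0,0,0],"roll":0,"grip":0},
    {"xyz":[0,0,0],"roll":0,"grip":0},
    {"xyz":[0,0,0],"roll":0,"grip":0}
  ]
}}

```text
time_s: 18.03
position: [0.5724, -0.0158, 0.0489]
tcp_rot: [[-0.996, -0.094, 0.0], [-0.094, 0.996, -0.0], [-0.0, -0.0, -1.0]]
force: [2.7, 2.1, -13.5]
opening: 0.16
grasp_force: 30.0
```

{"op": "move_arm", "data": {
  "increments": [
    {"xyz":[0,0,1],"roll":0,"grip":0},
    {"xyz":[0,0,2],"roll":0,"grip":0},
    {"xyz":[0,0,2],"roll":0,"grip":0},
    {"xyz":[0,0,2],"roll":0,"grip":0},
    {"xyz":[0,0,1],"roll":0,"grip":0}
  ]
}}

```text
time_s: 18.45
position: [0.5725, -0.0162, 0.0417]
tcp_rot: [[-0.996, -0.094, 0.001], [-0.094, 0.996, -0.001], [-0.001, -0.001, -1.0]]
force: [-1.8, 0.2, -0.9]
opening: 0.159
grasp_force: 30.0
```

```bash
python3 - <<'E'
from h import *
avgF(2); tst()
E
```

```text
avgF [-1.27 -0.03 -0.85] sd [0.55 0.2  0.05]
t 18.55 pos [572.5 -16.1  41.4] yawy 95.4 z [ 4.e-04 -4.e-04 -1.e+00] F [-1.52 -0.63 -2.16] M [-0.07  0.29  0.05] open 0.159 g 30.0
tester frame TCP 0.2 -0.5 yaw rel 0.0
```

Test done: 15 N was held for over 2 s. Now I'll slide it out.

{"op": "move_arm", "data": {
  "increments": [
    {"xyz":[3,0.4,1],"roll":0,"grip":0},
    {"xyz":[6,0,0],"roll":0,"grip":0},
    {"xyz":[10,0,0],"roll":0,"grip":0},
    {"xyz":[10,0,0],"roll":0,"grip":0},
    {"xyz":[10,0,0],"roll":0,"grip":0}
  ]
}}

```text
time_s: 18.97
position: [0.533, -0.0191, 0.04]
tcp_rot: [[-0.996, -0.094, 0.001], [-0.094, 0.996, -0.0], [-0.001, -0.0, -1.0]]
force: [0.2, 0.1, -1.6]
opening: 0.158
grasp_force: 30.0
```

{"op": "move_arm", "data": {
  "increments": [
    {"xyz":[10,0,0],"roll":0,"grip":0},
    {"xyz":[10,0,0],"roll":0,"grip":0},
    {"xyz":[10,0,0],"roll":0,"grip":0},
    {"xyz":[10,0,0],"roll":0,"grip":0},
    {"xyz":[10,0,0],"roll":0,"grip":0}
  ]
}}

```text
time_s: 19.38
position: [0.4832, -0.0239, 0.0401]
tcp_rot: [[-0.996, -0.094, 0.001], [-0.094, 0.996, -0.0], [-0.001, -0.0, -1.0]]
force: [0.4, 0.1, -1.8]
opening: 0.154
grasp_force: 30.0
```

{"op": "move_arm", "data": {
  "increments": [
    {"xyz":[10,0,0],"roll":0,"grip":0},
    {"xyz":[10,0,0],"roll":0,"grip":0},
    {"xyz":[10,0,0],"roll":0,"grip":0},
    {"xyz":[6,0,0],"roll":0,"grip":0},
    {"xyz":[0,0,0],"roll":0,"grip":0}
  ]
}}

```text
time_s: 19.8
position: [0.4456, -0.0269, 0.0398]
tcp_rot: [[-0.996, -0.093, -0.003], [-0.093, 0.996, 0.001], [0.003, 0.001, -1.0]]
force: [-1.1, 0.2, -1.8]
opening: 0.161
grasp_force: 30.0
```

```bash
python3 - <<'E'
from h import *
tst()
for n in ["side","scene"]:
    im,P,K,T=cap(n)
    r=bot.trace("tray",n)
    for q in r[:2]:
        m=q["mask"]; print(q["conf"],np.argwhere(m).mean(0).round())
        rect(P,m&(P[...,2]>.022)&(P[...,2]<.042)&near(P,.495,-.348,.2),n+" tray walls"); rect(P,m&(P[...,2]<.05),n+" tray")
        np.savetxt
E
```

```text
t 19.8 pos [445.6 -26.9  39.8] yawy 95.36 z [-2.8e-03  9.0e-04 -1.0e+00] F [-1.09  0.19 -1.78] M [0.12 0.02 0.05] open 0.161 g 30.0
tester frame TCP -127.1 0.7 yaw rel -0.04
0.89 [407. 390.]
side tray walls 2569 c [ 497.2 -345.7] mean [ 498.7 -367.1] size [213.9 231.2] ang 80.0 z [0.023  0.0302 0.0331]
side tray 18454 c [ 507.3 -334. ] mean [ 497.5 -353.3] size [240.9 247.7] ang 80.2 z [0.0028 0.005  0.0311]
0.92 [160. 242.]
scene tray walls 727 c [ 497.4 -343.8] mean [ 495.5 -336.2] size [216.5 232.7] ang 80.5 z [0.0227 0.0295 0.0346]
scene tray 4993 c [ 487.5 -358.8] mean [ 495.6 -348.4] size [251.1 247.8] ang 79.7 z [0.0014 0.006  0.031 ]
```

{"op": "move_arm", "data": {
  "increments": [
    {"xyz":[0,0,-10],"roll":0,"grip":0},
    {"xyz":[0,0,-20],"roll":0,"grip":0},
    {"xyz":[0,0,-20],"roll":0,"grip":0},
    {"xyz":[0,0,-15],"roll":0,"grip":0},
    {"xyz":[0,0,-5],"roll":0,"grip":0}
  ]
}}

```text
time_s: 20.42
position: [0.4497, -0.0275, 0.1118]
tcp_rot: [[-0.996, -0.095, 0.005], [-0.095, 0.996, -0.001], [-0.004, -0.002, -1.0]]
force: [0.4, -0.3, -2.1]
opening: 0.158
grasp_force: 30.0
```

{"op": "move_arm", "data": {
  "increments": [
    {"xyz":[-1.7,-11,0],"roll":0,"grip":0},
    {"xyz":[-1.7,-19,0],"roll":0,"grip":0},
    {"xyz":[-1.7,-26,0],"roll":0,"grip":0},
    {"xyz":[-1.7,-30,0],"roll":0,"grip":0},
    {"xyz":[-1.7,-30,0],"roll":0,"grip":0}
  ]
}}

```text
time_s: 20.83
position: [0.4671, -0.1434, 0.1088]
tcp_rot: [[-0.995, -0.095, -0.001], [-0.095, 0.995, 0.001], [0.001, 0.001, -1.0]]
force: [0.8, -0.0, -1.9]
opening: 0.161
grasp_force: 30.0
```

{"op": "move_arm", "data": {
  "increments": [
    {"xyz":[-1.7,-30,0],"roll":0,"grip":0},
    {"xyz":[-1.7,-30,0],"roll":0,"grip":0},
    {"xyz":[-1.7,-30,0],"roll":0,"grip":0},
    {"xyz":[-1.7,-30,0],"roll":0,"grip":0},
    {"xyz":[-1.7,-30,0],"roll":0,"grip":0}
  ]
}}

```text
time_s: 21.25
position: [0.4893, -0.2925, 0.1083]
tcp_rot: [[-0.996, -0.094, -0.001], [-0.094, 0.996, 0.001], [0.001, 0.001, -1.0]]
force: [-0.1, -0.2, -1.2]
opening: 0.157
grasp_force: 30.0
```

{"op": "move_arm", "data": {
  "increments": [
    {"xyz":[-1.7,-25,0],"roll":0,"grip":0},
    {"xyz":[-1.7,-20,0],"roll":0,"grip":0},
    {"xyz":[-1.7,-10,0],"roll":0,"grip":0},
    {"xyz":[0,0,0],"roll":0.08,"grip":0},
    {"xyz":[0,0,0],"roll":0.11,"grip":0}
  ]
}}

```text
time_s: 21.67
position: [0.4995, -0.3454, 0.1084]
tcp_rot: [[-0.995, 0.101, -0.001], [0.101, 0.995, 0.001], [0.002, 0.001, -1.0]]
force: [0.4, 0.3, -1.0]
opening: 0.161
grasp_force: 30.0
```

{"op": "move_arm", "data": {
  "increments": [
    {"xyz":[0,0,0],"roll":0.08,"grip":0},
    {"xyz":[0,0,0],"roll":0,"grip":0},
    {"xyz":[0,0,0],"roll":0,"grip":0},
    {"xyz":[0,0,0],"roll":0,"grip":0}
  ]
}}

```text
time_s: 22.0
position: [0.4998, -0.3443, 0.1093]
tcp_rot: [[-0.985, 0.173, -0.001], [0.173, 0.985, 0.001], [0.001, 0.001, -1.0]]
force: [-0.1, -0.4, -2.0]
opening: 0.157
grasp_force: 30.0
```

```bash
python3 - <<'E'
from h import *
s,R=st()
im,P,K,T=cap("side","side4")
p=np.array(s["position"]); h=p[2]-.0145
rect(P,near(P,p[0],p[1],.1)&(abs(P[...,2]-h)<.006),"lid"); print(h)
E
```

```text
t 22.0 pos [ 499.8 -344.3  109.3] yawy 80.04 z [-8.e-04  8.e-04 -1.e+00] F [-0.09 -0.36 -2.01] M [0.02 0.05 0.01] open 0.157 g 30.0
lid 2668 c [ 499.1 -345.9] mean [ 482.6 -362.5] size [120.6 100. ] ang 80.1 z [0.0917 0.0945 0.0966]
0.09475789961235263
```

View pics/side4.png

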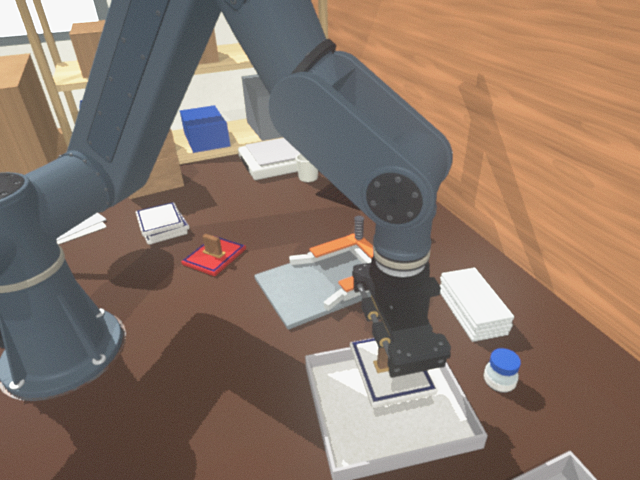

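The lid hangs level above the middle of the tray at (395,375). I'll lower it.

{"op": "move_arm", "data": {
  "increments": [
    {"xyz":[0,0,15],"roll":0,"grip":0},
    {"xyz":[0,0,20],"roll":0,"grip":0},
    {"xyz":[0,0,20],"roll":0,"grip":0},
    {"xyz":[0,0,13],"roll":0,"grip":0},
    {"xyz":[0,0,7],"roll":0,"grip":0}
  ]
}}

```text
time_s: 22.47
position: [0.4992, -0.3437, 0.033]
tcp_rot: [[-0.985, 0.174, -0.002], [0.174, 0.985, 0.002], [0.003, 0.002, -1.0]]
force: [0.2, 0.6, -0.7]
opening: 0.155
grasp_force: 30.0
```

{"op": "move_arm", "data": {
  "increments": [
    {"xyz":[0,0,0],"roll":0,"grip":0},
    {"xyz":[0,0,0],"roll":0,"grip":0},
    {"xyz":[0,0,1.5],"roll":0,"grip":0},
    {"xyz":[0,0,0],"roll":0,"grip":0},
    {"xyz":[0,0,0],"roll":0,"grip":0}
  ]
}}

```text
time_s: 22.88
position: [0.5005, -0.3451, 0.0343]
tcp_rot: [[-0.985, 0.175, 0.001], [0.175, 0.985, -0.001], [-0.001, -0.001, -1.0]]
force: [-0.7, 1.0, -1.4]
opening: 0.162
grasp_force: 30.0
```

{"op": "move_arm", "data": {
  "increments": [
    {"xyz":[0,0,1.5],"roll":0,"grip":0},
    {"xyz":[0,0,0],"roll":0,"grip":0},
    {"xyz":[0,0,0],"roll":0,"grip":0},
    {"xyz":[0,0,0],"roll":0,"grip":0}
  ]
}}

```text
time_s: 23.22
position: [0.5001, -0.3447, 0.032]
tcp_rot: [[-0.985, 0.175, 0.0], [0.175, 0.985, -0.0], [-0.0, -0.0, -1.0]]
force: [0.5, -0.5, -1.3]
opening: 0.161
grasp_force: 30.0
```

```bash
python3 - <<'E'
from h import *
st();avgF(3)
E
```

```text
t 23.22 pos [ 500.1 -344.7   32. ] yawy 79.93 z [ 1.e-04 -1.e-04 -1.e+00] F [ 0.52 -0.48 -1.25] M [-0.    0.05 -0.03] open 0.161 g 30.0
avgF [ 0.01 -0.06 -1.16] sd [0.95 0.43 0.33]
```

{"op": "move_arm", "data": {
  "increments": [
    {"xyz":[0,0,1.2],"roll":0,"grip":0},
    {"xyz":[0,0,0],"roll":0,"grip":0},
    {"xyz":[0,0,0],"roll":0,"grip":0},
    {"xyz":[0,0,0],"roll":0,"grip":0}
  ]
}}

```text
time_s: 23.7
position: [0.5001, -0.3447, 0.0306]
tcp_rot: [[-0.985, 0.175, -0.0], [0.175, 0.985, 0.0], [0.0, 0.0, -1.0]]
force: [-0.7, 0.6, -1.3]
opening: 0.155
grasp_force: 30.0
```

{"op": "move_arm", "data": {
  "increments": [
    {"xyz":[0,0,0.6],"roll":0,"grip":0},
    {"xyz":[0,0,0],"roll":0,"grip":0},
    {"xyz":[0,0,0],"roll":0,"grip":0},
    {"xyz":[0,0,0],"roll":0,"grip":0}
  ]
}}

```text
time_s: 24.03
position: [0.5002, -0.3447, 0.0304]
tcp_rot: [[-0.985, 0.175, 0.0], [0.175, 0.985, -0.0], [-0.0, -0.0, -1.0]]
force: [-0.8, 0.8, 3.5]
opening: 0.161
grasp_force: 30.0
```

```bash
python3 - <<'E'
from h import *
st();avgF(3)
E
```

```text
t 24.03 pos [ 500.2 -344.7   30.4] yawy 79.93 z [ 2.e-04 -2.e-04 -1.e+00] F [-0.84  0.77  3.52] M [ 0.13  0.17 -0.01] open 0.161 g 30.0
avgF [-0.7   0.56  3.25] sd [0.11 0.38 0.26]
```

Seated on the floor. I'll release, opening fully before rising.

{"op": "move_arm", "data": {
  "increments": [
    {"xyz":[0,0,-0.5],"roll":0,"grip":0},
    {"xyz":[0,0,0],"roll":0,"grip":60},
    {"xyz":[0,0,0],"roll":0,"grip":60},
    {"xyz":[0,0,0],"roll":0,"grip":60},
    {"xyz":[0,0,0],"roll":0,"grip":60}
  ]
}}

```text
time_s: 24.6
position: [0.5001, -0.3447, 0.0305]
tcp_rot: [[-0.985, 0.175, 0.0], [0.175, 0.985, -0.0], [-0.0, -0.0, -1.0]]
force: [-0.6, 0.0, 0.9]
opening: 0.38
grasp_force: 0.0
```

{"op": "move_arm", "data": {
  "increments": [
    {"xyz":[0,0,0],"roll":0,"grip":60},
    {"xyz":[0,0,0],"roll":0,"grip":60},
    {"xyz":[0,0,-10],"roll":0,"grip":60},
    {"xyz":[0,0,-25],"roll":0,"grip":60},
    {"xyz":[0,0,-35],"roll":0,"grip":60}
  ]
}}

```text
time_s: 25.02
position: [0.4983, -0.3431, 0.0992]
tcp_rot: [[-0.985, 0.175, -0.005], [0.175, 0.985, 0.005], [0.006, 0.004, -1.0]]
force: [-0.3, -1.1, 0.1]
opening: 0.599
grasp_force: 0.0
```

{"op": "move_arm", "data": {
  "increments": [
    {"xyz":[0,0,-35],"roll":0,"grip":60},
    {"xyz":[0,0,-25],"roll":0,"grip":60},
    {"xyz":[0,0,0],"roll":0,"grip":60},
    {"xyz":[0,0,0],"roll":0,"grip":60},
    {"xyz":[0,0,0],"roll":0,"grip":60}
  ]
}}

```text
time_s: 25.43
position: [0.4995, -0.3441, 0.1605]
tcp_rot: [[-0.985, 0.175, -0.001], [0.175, 0.985, 0.001], [0.001, 0.001, -1.0]]
force: [-0.1, -0.4, -0.4]
opening: 0.598
grasp_force: 0.0
```

```bash
python3 - <<'E'
from h import *
s,R=st()
im,P,K,T=cap("wrist","wrist5")
Z=P[...,2]
rect(P,near(P,.5,-.345,.085)&(Z>.011)&(Z<.021),"lid"); rect(P,near(P,.5,-.345,.06)&(Z>.05)&(Z<.07),"handle")
E
```

```text
t 25.43 pos [ 499.5 -344.1  160.5] yawy 79.93 z [-7.e-04  7.e-04 -1.e+00] F [-0.09 -0.35 -0.38] M [ 0.03 -0.03  0.  ] open 0.598 g 0.0
lid 15411 c [ 500.8 -343.6] mean [ 496.6 -342.9] size [120.4 100.7] ang 79.9 z [0.0146 0.0161 0.0177]
handle 1166 c [ 499.9 -343.8] mean [ 498.6 -343.4] size [13.7 43.1] ang 80.1 z [0.0589 0.0616 0.0629]
```

View pics/wrist5.png

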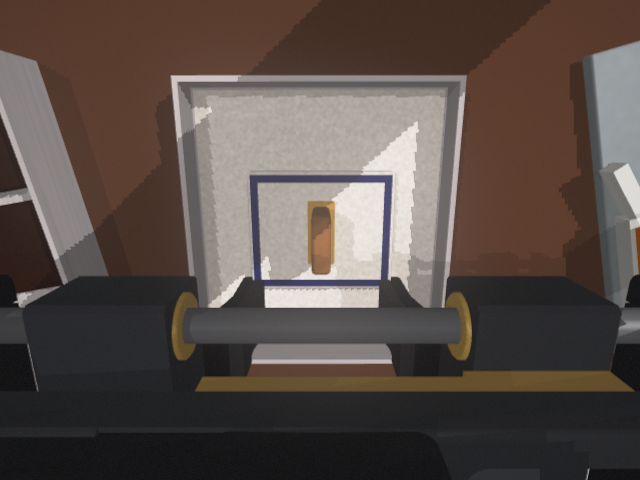

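The lid lies flat (top at 16 mm) in the tray at (322,232) with the gripper clear, so I'm handing in.

```bash
python3 -c "
from rig import bot
print(bot.hand_in())"
```

```text
the job is handed in; nothing more can be done
None
```

The job is handed in: I slid the lid home, pulled it at 15–17 N for about 5 s (over 2 s of it at about 15 N) with the lips under 22 N by the wrist readings, then slid it out and left it flat in the paper-lined tray; nothing else was touched.

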